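# Trim the microscope lamp supply

## Robot

A 6-joint arm with a two-finger parallel gripper is mounted at the origin on the work surface. World frame = base frame: x ahead of the robot, y to its left, z up, the work surface at z = 0. Lengths are in mm, angles in degrees, forces in N, time in s.
With the tool pointing down it reaches from about 350 to 850 mm from the base axis. Payload 8.1 kg.
Tool frame: the origin (TCP) lies at the very end of the fingers, on their centre line; the grasp point (between the pads) lies behind it (r.grip_point_offset is the z of the grasp point in the tool frame, in mm); z points along the fingers, y is the direction in which the jaws open and shut (so a half turn about z gives the same grasp; the last joint's range is limited). The gripper opens to 85 mm and grips with 20 to 120 N. Pads are 22 mm wide; open, the fingers measure 114 mm over their backs; the gripper's body (76 mm by 85 mm) begins 54 mm behind the grasp point. The pads swing forward as they close: fully open they stand 13 mm farther back than shut.
Start: joints at [-69.981, 7.471, 85.268, -0, 87.261, -4.893], TCP at [252.757, -544.168, 231.292] pointing down, gripper open.
Joint ranges: [-169.43, 169.43], [-51.17, 129.36], [1.28, 143.12], [-76.62, 256.62], [0, 156.53], [-152.29, 152.29]. Speed limits (degrees/s): [136.94, 136.94, 159.86, 180, 180, 180].

## Interface

Orientations are given as [roll, pitch, yaw] about the fixed x, y, z axes, in that order (R = Rz(yaw) Ry(pitch) Rx(roll)).
In Python, from bench import telemetry, snapshot, camera_params, job, r gives the robot as it stands. The module is installed in compiled form; this text tells all that it offers.
- The arm moves only by the shell command python3 -m jog 'ROWS' [FORCE]. ROWS is JSON, a list that holds one entry, the list of rows, each a list of 7 numbers: the shift along the tool's x, y, z in units of 50 mm (1.0 is 50 mm), then the turn, a rotation vector about the tool's x, y, z in units of 2 pi rad (1.0 is 2 pi rad), then the opening, from 0 (shut) to 1 (fully open). In form: [[[dx, dy, dz, rx, ry, rz, claw], ...]]. A call has 1 to 12 rows; each row shifts and turns the commanded pose from where the row before left it, along the tool's axes as they then stand; what a row does not reach is not made up. A row lasts 1/8 s, in which the tool goes at most 62.5 mm and 10.7 degrees, less where a joint would pass 70% of its speed; a pose out of reach is approached as far as the arm can. A call with a number of a shift or a turn outside -1 to 1 is refused whole. A call with a gripper value outside its range is refused whole. The fingers move at their own pace and stop on an object; FORCE is the grip in N (left out, the last holds). Time passes only in rows, so rows that do not move let the fingers close. It gives the time, the measured TCP pose, the force and the opening at its end, in the units of the state.
- telemetry.sense(): the state, without advancing time (a new reading comes with each control period).
- snapshot(name): name is "scene" or "side" or "wrist"; returns (picture, depth): 400x640x3 uint8, red, green, blue; 400x640 float32, mm along the optical axis (not along the pixel's ray), 0 where there is no reading.
- camera_params(name): a dict with "K" (3x3 intrinsics, pixels), "D" ([k1, k2, p1, p2, k3] as OpenCV has them; the pictures are not rectified), "extrinsics" (4x4, takes a point from camera to world coordinates). Camera axes: x right, y down, z forward; pixel columns grow to the right and rows downward; lengths in mm; the calibration is good to about 2 mm. A picture is of the moment at which its call begins: read the wrist's pose just before it. camera_params takes no time and is no camera call; for the wrist camera it gives the pose at the moment of the call.
- job.hand_in(): hands the job in, once; it reports no verdict.
The state is a dict: "time": time; "joint_pos": joint angles; "qd": joint speeds; "joint_efforts": joint torques, N m; "tool_pos": TCP position; "tcp_rot": TCP orientation; "ft_force": force on the tool from outside, world axes, zero at the start; "wrist_torque": the same for the moment, N m; "finger_gap": finger opening in mm.
Only numpy, scipy, OpenCV 4.12 (cv2) and the standard library are available. Lean on these libraries where they do the work, as an engineer would, in place of code of your own. Each camera call takes 0.05 s, during which the arm holds its last target. There are 200 camera calls.

## Task

The microscope lamp supply reads low: take the yellow plastic tuning tool from its blue stand, feel its blade into the slot of the trimmer in the white collar, and turn that trimmer clockwise until the red needle of the meter rests on the green band. Then put the tool back upright in its stand, fully home. Be gentle, as the trimmer breaks if the tool bears on it with more than about 15 N, and leave the sealed red trimmer and the other things on the bench alone.

Things in the scene. Friction and masses are not known exactly. Their poses are not given: they have to be found in the camera images.
- tool: yellow plastic tuning tool, 106 mm long, 40 g, standing blade down in the stand. Origin on its axis at the handle's lower end (the shoulder resting on the stand's top), z up along the handle. Square handle 18 x 18 mm, z 0 to +60 mm, flats facing x and y; round shank, 11 mm diameter, down to z -38 mm, then the blade. At the start its x axis is within 0.25 rad of the stand's x axis
- tool_tip (a point): middle of the blade's end edge, 46 mm below the tool's origin, same axes. The flat blade is 11 mm wide along x, 2.4 mm thick along y and 8 mm long
- stand: fixed blue block 60 x 60 mm, 50 mm tall, with an upright round through hole of 13 mm diameter in the middle (mouth chamfered to 16 mm). Origin at the centre of its underside, z up. The tool is home when its shoulder rests on the top: tool origin 50 mm above the stand's origin
- supply: fixed grey and blue lamp supply box, 220 (x) x 170 (y) x 60 mm tall. Origin at the centre of its underside; its top carries, nearer the robot, two trimmer wells (x -55 mm, y +36 and -36 mm) and, farther away, the flat panel meter (70 x 100 x 9 mm high, centre at x +48 mm, y 0)
- white_collar: white plastic ring, 32 mm outer and 22 mm inner diameter, 3 mm high, lying on the supply box round either one of its two wells. Origin at the ring's centre on the box's top face (60 mm above the bench), axes parallel to the supply box's. The live trimmer lies in the well below it. The trimmer breaks if the tool bears on trimmer and collar with more than 15 N
- red_collar: the same ring in red plastic round the other well, over a sealed trimmer that must not be touched. Origin as for the white ring
- needle (a joint): red needle, 46 mm long, of the panel meter, in rad: 0 is the middle of the green band (needle along the supply box's +x), band -0.07 to +0.07, scale -0.8 to +0.8; at the start -0.63 to -0.38. It moves 0.7 rad per rad of the trimmer: turning the trimmer clockwise seen from above makes it rise and swings it clockwise seen from above. It stays where it is left
- slide_box: green slide box, 85 x 100 x 34 mm, loose, to be left alone. Origin at the centre of its underside
- oil_bottle: amber oil bottle, 38 mm diameter, 75 mm tall, loose, to be left alone. Origin at the centre of its underside
- objective: steel microscope objective, 31 mm diameter, 50 mm tall, standing loose, to be left alone. Origin at the centre of its underside
- trimmer_mouth (a point): centre of the white ring's upper face, 3 mm above its origin. Below, concentric: the trimmer, a white disc 18 mm wide, its top 6 to 16 mm below this point (depth not measured), with a slot across it 5 mm wide and 5 mm deep. At the start the slot is within 0.65 rad of the y axis (direction not measured). Pressed, the disc yields 3 mm at 1 to 5.5 N, then is hard; turning takes 0.02 Nm
Things that resemble listed ones, but are neither listed nor needed, are in the scene too. What is meant by the tool is not purple or turquoise, and is the smaller of those in its own colour.

How it is judged (in metres and radians):
On the way, in this order (a step that is already met when the one before it is completed fails the run):
1. with the tool's blade down in the white collar's well, the needle has been moved up past -0.25 (horizontal distance between tool_tip and white_collar below 0.006 m and z of tool_tip in the frame of white_collar below -0.006 m and value of joint needle above -0.25 rad).
2. the needle is on the green band (within 0.07 rad of its middle) while the blade is still down in the white collar's well (horizontal distance between tool_tip and white_collar below 0.006 m and z of tool_tip in the frame of white_collar below -0.006 m and value of joint needle between -0.07 and 0.07 rad), for 0.2 s.
At the end, for the whole second after the job is handed in: the needle rests within 0.07 rad of the middle of the green band, and the tool stands upright (within 0.08 rad), released and at rest in the stand's hole, within 5 mm of its centre, with its shoulder no more than 3 mm above the stand's top (value of joint needle between -0.07 and 0.07 rad and horizontal distance between tool and stand below 0.005 m and z of tool in the frame of stand below 0.053 m and angle between tool's own z axis and vertical below 0.08 rad and linear speed of tool below 0.02 m/s); the robot touches nothing.
It fails at once if the tool bears on the white collar or its trimmer with more than 15 N (contact force between tool and white_collar above 15 N).
It fails at once if the sealed red trimmer or its collar is touched with more than 1 N (contact force between any of tool, the fingers and red_collar above 1 N).
It fails at once if the slide box, oil bottle or objective is moved by more than 15 mm (distance of any of slide_box, oil_bottle, objective from where it was at the start of the episode above 0.015 m).
It also fails if it takes over 72 s, if anything falls off the work surface, if the arm or the gripper's body presses on something with over 40 N, if the wrist force passes 120 N, or if a joint passes its speed limit or range.

## Working session

There is one attempt and no reset: what is moved stays moved. The work goes in short steps, Python scripts to look and compute and a shell command to move; the robot and the scene stay as the last step left them, time stands still between calls to the robot, and variables do not carry over. Pictures are saved under pics/ and viewed, about 8 in all and at most 12, crops included, and the job is handed in when it is done.

```bash
mkdir -p pics
cat > h.py <<'E'
import numpy as np, cv2
from bench import telemetry, snapshot, camera_params, job, r
def shot(n,f=None):
    p=camera_params(n); im,d=snapshot(n)
    if f: cv2.imwrite('pics/'+f+'.png',im[:,:,::-1])
    np.savez(''+(f or n)+'.npz',im=im,d=d,K=p['K'],D=p['D'],T=p['extrinsics'])
    return im,d,p
def load(f):
    z=np.load(''+f+'.npz'); return z['im'],z['d'],dict(K=z['K'],D=z['D'],extrinsics=z['T'])
def ray(p,uv):
    uv=np.array(uv,float).reshape(-1,1,2)
    n=cv2.undistortPoints(uv,np.array(p['K'],float),np.array(p['D'],float)).reshape(-1,2)
    T=np.array(p['extrinsics']); return T[:3,3], np.c_[n,np.ones(len(n))]@T[:3,:3].T
def onz(p,uv,z):
    o,d=ray(p,uv); return o+d*((z-o[2])/d[:,2])[:,None]
def proj(p,X):
    T=np.array(p['extrinsics']); Y=(np.array(X,float).reshape(-1,3)-T[:3,3])@T[:3,:3]
    return cv2.projectPoints(Y,np.zeros(3),np.zeros(3),np.array(p['K'],float),np.array(p['D'],float))[0].reshape(-1,2)
E
python3 - <<'E'
from h import *
s=telemetry.sense();print(s,r.grip_point_offset)
for n in ['scene','side','wrist']:
    im,d,p=shot(n,n+'0'); print(n,np.round(p['extrinsics'],3).tolist(),np.round(p['K'],1).tolist())
E
```

```text
{'time': 0.0, 'joint_pos': array([-6.99798820e+01,  7.51432344e+00,  8.53298632e+01,  1.40828402e-03,
        8.72621342e+01, -4.89272143e+00]), 'qd': array([-0.07211966,  0.03403036,  0.05423153,  0.01856202, -0.02801971,
        0.00499596]), 'joint_efforts': array([-3.77448276e-03, -5.69407654e+01, -5.00561607e+01, -4.51781007e-04,
        1.50981301e-02, -3.47950277e-05]), 'tool_pos': array([ 252.58429366, -543.63152627,  230.24702351]), 'tcp_rot': array([-1.79894187e+02, -1.04695606e-02,  2.49127612e+01]), 'ft_force': array([ 0.23856356, -0.19898959, -0.05385211]), 'wrist_torque': array([-0.04239423,  0.01020268,  0.04574044]), 'finger_gap': 85.55701593842312} -18.700000000000003
scene [[0.867, 0.43, -0.251, 810.953], [0.498, -0.738, 0.455, -528.766], [0.01, -0.52, -0.854, 976.423], [0.0, 0.0, 0.0, 1.0]] [[386.5, 0.0, 313.9], [0.0, 386.5, 204.8], [0.0, 0.0, 1.0]]
side [[-0.765, -0.38, 0.52, -37.061], [-0.644, 0.479, -0.597, 637.369], [-0.022, -0.791, -0.611, 747.712], [0.0, 0.0, 0.0, 1.0]] [[476.8, 0.0, 312.5], [0.0, 476.8, 199.8], [0.0, 0.0, 1.0]]
wrist [[0.421, -0.874, -0.241, 313.34], [-0.907, -0.406, -0.11, -514.461], [-0.001, 0.265, -0.964, 371.148], [0.0, 0.0, 0.0, 1.0]] [[335.6, 0.0, 318.4], [0.0, 335.6, 201.8], [0.0, 0.0, 1.0]]
```

View pics/scene0.png

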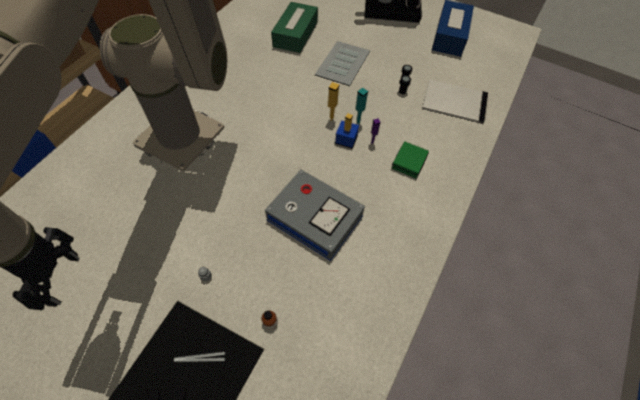

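View pics/side0.png

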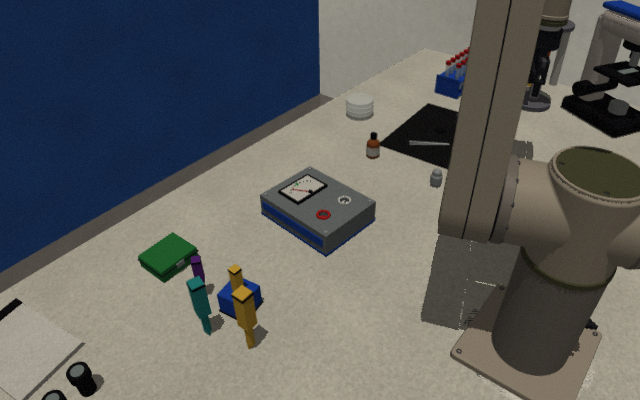

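The scene view shows these candidates: yellow tool in the blue stand at (348,122), side (236,275); a larger yellow one at (333,95), side (245,305); turquoise at (362,98); purple at (376,127). The white collar is at (291,207) and the red one at (306,189). The yellow one in the blue stand fits, being the smaller yellow and standing in the stand. I'll measure and confirm it in one crop.

Run:
```python
from h import *
ims=[]
masks={'yellow':((18,120,90),(32,255,255)),'blue':((108,150,60),(125,255,255)),'teal':((82,120,50),(98,255,255)),'purple':((128,80,40),(150,255,255)),'green':((55,120,50),(75,255,255))}
for n,b in [('scene',(230,70,430,270)),('side',(130,160,380,360))]:
    im,d,p=load(n+'0'); hsv=cv2.cvtColor(im,cv2.COLOR_RGB2HSV)
    for k,(lo,hi) in masks.items():
        m=cv2.inRange(hsv,lo,hi); N,l,st,c=cv2.connectedComponentsWithStats(m)
        for i in range(1,N):
            if st[i,4]>40: 
                ys,xs=np.where(l==i); u,v=c[i]
                o,dr=ray(p,np.c_[xs,ys]); T=p['extrinsics']
                P=o+dr*d[ys,xs][:,None]; P=P[d[ys,xs]>0]
                if len(P): print(n,k,np.round(c[i]),st[i].tolist(),'lo',np.percentile(P,5,axis=0).round(),'hi',np.percentile(P,95,axis=0).round(),'top',P[P[:,2]>np.percentile(P[:,2],90)-2].mean(0).round())
    x0,y0,x1,y1=b; ims.append(cv2.resize(im[y0:y1,x0:x1],None,fx=400/(x1-x0),fy=400/(x1-x0),interpolation=cv2.INTER_CUBIC)[:, :,::-1])
h=max(i.shape[0] for i in ims)
ims=[cv2.copyMakeBorder(i,0,h-i.shape[0],0,0,cv2.BORDER_CONSTANT) for i in ims]
cv2.imwrite('pics/c1.png',np.hstack(ims))
im,d,p=load('scene0'); print('collars approx',onz(p,[[291,207],[306,189],[351,133],[330,216]],61).round(),onz(p,[[348,117]],110).round(), onz(p,[[204,277],[269,325]],0).round())
```

```text
scene yellow [334.  85.] [329, 82, 10, 8, 50] lo [394. 304. 148.] hi [416. 330. 153.] top [404. 315. 152.]
scene blue [450.  24.] [437, 2, 32, 37, 206] lo [542. 868.  78.] hi [ 666. 1052.   84.] top [596. 924.  83.]
scene blue [467.  13.] [461, 4, 11, 21, 69] lo [602. 969.  78.] hi [ 650. 1089.   84.] top [ 625. 1050.   83.]
scene blue [348. 131.] [337, 122, 22, 17, 193] lo [465. 234.  42.] hi [518. 289.  54.] top [494. 254.  53.]
scene green [411. 157.] [394, 142, 34, 31, 632] lo [671. 231.  31.] hi [743. 318.  38.] top [706. 267.  37.]
side yellow [234. 268.] [228, 264, 13, 10, 69] lo [478. 257. 108.] hi [493. 273. 111.] top [486. 265. 110.]
side yellow [239. 289.] [229, 273, 23, 28, 270] lo [391. 272.  67.] hi [489. 329. 151.] top [402. 318. 150.]
side yellow [241. 315.] [233, 299, 16, 33, 247] lo [389. 328.  69.] hi [412. 331. 135.] top [400. 330. 134.]
side yellow [248. 341.] [245, 333, 8, 16, 56] lo [395. 321.  10.] hi [404. 326.  42.] top [400. 325.  42.]
side blue [133.  98.] [0, 0, 319, 272, 54894] lo [ 1879. -1403.  -606.] hi [1898.  270.  236.] top [1889. -139.  243.]
side
[... 649 characters left out ...]
. 284.  50.]
side teal [195. 283.] [187, 276, 17, 14, 148] lo [475. 339. 141.] hi [497. 362. 145.] top [486. 352. 143.]
side teal [201. 306.] [190, 288, 21, 47, 460] lo [473. 343.  23.] hi [485. 364. 128.] top [477. 354. 127.]
side purple [195. 259.] [191, 256, 9, 7, 61] lo [558. 285. 103.] hi [576. 301. 107.] top [566. 294. 106.]
side purple [198. 271.] [192, 265, 12, 17, 122] lo [554. 290.  59.] hi [565. 304.  97.] top [560. 299.  96.]
side green [166. 253.] [138, 233, 58, 42, 1200] lo [663. 237.  30.] hi [738. 327.  36.] top [699. 282.  34.]
collars approx [[490. -79.  61.]
 [496.  -7.  61.]
 [511. 246.  61.]
 [597. -50.  61.]] [[490. 257. 110.]] [[ 383. -351.    0.]
 [ 601. -370.    0.]]
```

View pics/c1.png

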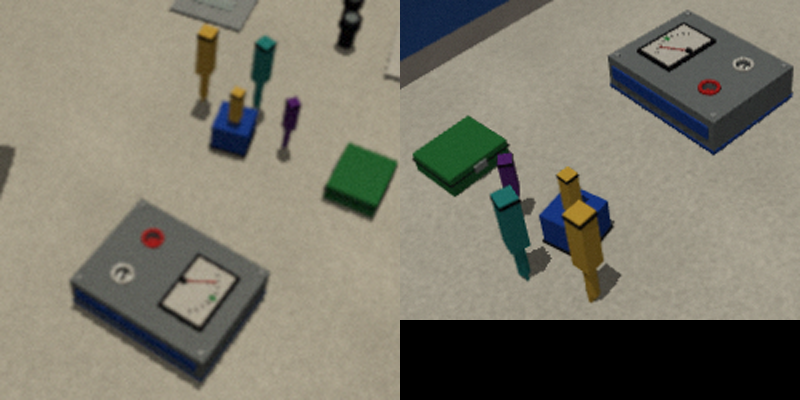

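Crop confirms: the smaller yellow tool stands in the blue stand at about (488,262). The white collar is the one toward -y, at about (490,-79). The larger yellow (402,318), turquoise (485,352) and purple (565,295) ones are decoys, standing free. I'll fly over the supply first.

```bash
python3 -m jog '[[[0.82,-0.644,-0.04,0,0,0,0.5],[0.82,-0.644,-0.04,0,0,0,0.5],[0.82,-0.644,-0.04,0,0,0,0.5],[0.82,-0.644,-0.04,0,0,0,0.5],[0.82,-0.644,-0.04,0,0,0,0.5],[0.82,-0.644,-0.04,0,0,0,0.5],[0.82,-0.644,-0.04,0,0,0,0.5],[0.82,-0.644,-0.04,0,0,0,0.5],[0.82,-0.644,-0.04,0,0,0,0.5],[0.82,-0.644,-0.04,0,0,0,0.5],[0,0,0,0,0,0,0.5],[0,0,0,0,0,0,0.5]]]'
python3 -c "
from h import *
im,d,p=shot('wrist','w1');print(telemetry.sense())"
```

```text
time: 1.65
tool_pos: [488.7, -79.4, 250.9]
tcp_rot: [-180.0, 0.1, 25.0]
ft_force: [-0.2, -0.9, 0.2]
finger_gap: 42.6
{'time': 1.7, 'joint_pos': array([-1.52161378e+01, -9.38188432e+00,  9.98860755e+01, -2.40909250e-02,
        8.95292153e+01,  4.98887220e+01]), 'qd': array([-1.10412157, -0.23568662, -0.03344986,  0.12153023, -0.00563119,
        0.15376825]), 'joint_efforts': array([ 1.00528099e+00, -4.17214358e+01, -5.04885650e+01,  8.54104897e-02,
       -1.97623187e-03,  1.22236594e-02]), 'tool_pos': array([488.58888566, -79.99324995, 250.99556157]), 'tcp_rot': array([-1.79996901e+02,  4.10697159e-02,  2.48953463e+01]), 'ft_force': array([-0.00601536, -0.53923551,  0.67258235]), 'wrist_torque': array([-0.02257607, -0.03031569, -0.0076758 ]), 'finger_gap': 42.50110667835294}
```

View pics/w1.png

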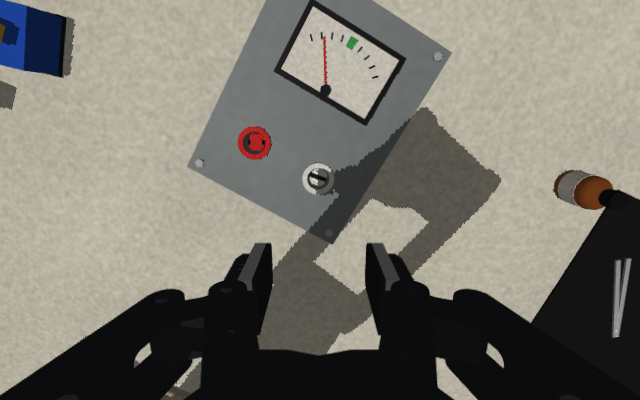

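Wrist view: white collar at (318,179) with a dark slot running nearly along image x. Red collar at (254,143), needle from pivot (325,90) to tip (324,37), green mark at (352,43). Measuring these next.

Run:
```python
from h import *
im,d,p=load('w1'); hsv=cv2.cvtColor(im,cv2.COLOR_RGB2HSV)
sub=slice(155,205),slice(295,343)
g=im.min(2)[sub]; 
m=(hsv[...,0]<8)|(hsv[...,0]>172); m=(m&(hsv[...,1]>130)&(hsv[...,2]>60)).astype(np.uint8)
ys,xs=np.where(m[120:165,230:280]); (rc,rr)=cv2.minEnclosingCircle(np.c_[xs+230,ys+120].astype(np.float32))
print('red',rc,rr,onz(p,[rc],63))
ys,xs=np.where(g>120); (wc,wr)=cv2.minEnclosingCircle(np.c_[xs+295,ys+155].astype(np.float32))
print('white',wc,wr,onz(p,[wc],63))
W=onz(p,[wc],63)[0];R=onz(p,[rc],63)[0]
yaw=np.degrees(np.arctan2(*(R-W)[[1,0]]))-90; print('box yaw',yaw,np.linalg.norm(R-W))
ys,xs=np.where(m[30:100,310:345]); P=onz(p,np.c_[xs+310,ys+30],69); 
q=P[:,:2]-P[:,:2].mean(0); v=np.linalg.svd(q,full_matrices=False)[2][0]; v*=np.sign(v[0]); a=np.degrees(np.arctan2(v[1],v[0])); print('needle dir',a,'val rad',-np.radians(a-yaw),len(xs))
gm=cv2.inRange(hsv,(45,100,60),(80,255,255)); ys,xs=np.where(gm[20:70,330:380]); G=onz(p,[[xs.mean()+330,ys.mean()+20]],69)[0]; print('green',G,'pivot',onz(p,[[325.5,90]],69))
# rectified patch of the well, world-aligned 1px=.1mm  (right=+x, up=+y)
s=0.1;n=200; gx,gy=np.meshgrid((np.arange(2*n)-n)*s,-(np.arange(2*n)-n)*s)
uv=proj(p,np.c_[(W[0]+gx).ravel(),(W[1]+gy).ravel(),np.full(gx.size,55.)]).astype(np.float32).reshape(2*n,2*n,2)
cv2.imwrite('pics/well.png',cv2.remap(im,uv,None,cv2.INTER_CUBIC)[:,:,::-1])
print(np.round(d[165:195:3,303:335:3]))
```

```text
red (253.90927124023438, 142.50772094726562) 16.84837532043457 [[494.89272929  -6.28096637  63.        ]]
white (311.9230651855469, 175.15383911132812) 19.095787048339844 [[489.35961896 -70.78775483  63.        ]]
box yaw -4.902581487915853 64.7436565776896
needle dir 26.829412489068826 val rad -0.5538277731213924 79
green [614.02423152 -52.12651534  69.        ] pivot [[567.75983633 -48.60203576  69.        ]]
[[336. 337. 333. 334. 333. 332. 332. 332. 335. 336. 336.]
 [337. 334. 334. 333. 341. 344. 346. 334. 334. 335. 336.]
 [339. 336. 335. 342. 343. 343. 343. 343. 335. 335. 338.]
 [336. 336. 382. 348. 349. 344. 343. 345. 378. 335. 335.]
 [335. 336. 345. 346. 351. 350. 349. 350. 367. 335. 335.]
 [337. 336. 356. 345. 344. 344. 349. 351. 355. 336. 337.]
 [339. 337. 343. 348. 348. 345. 347. 346. 343. 339. 337.]
 [340. 338. 340. 343. 351. 353. 351. 342. 338. 337. 342.]
 [343. 343. 337. 341. 340. 341. 340. 339. 341. 343. 343.]
 [343. 343. 343. 340. 339. 341. 340. 341. 344. 343. 344.]]
```

View pics/well.png

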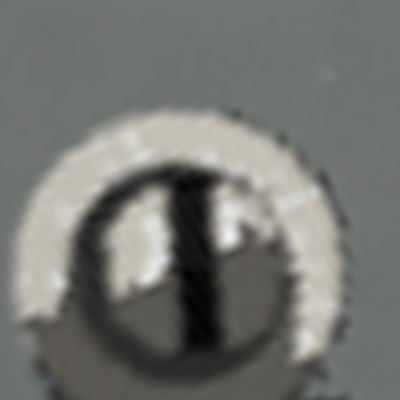

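Slot direction is about 95.7° (world yaw), and the needle reads about -0.55 rad. On to the stand.

```bash
python3 -m jog '[[[0.411,-0.886,0.04,0,0,0,0.5],[0.411,-0.886,0.04,0,0,0,0.5],[0.411,-0.886,0.04,0,0,0,0.5],[0.411,-0.886,0.04,0,0,0,0.5],[0.411,-0.886,0.04,0,0,0,0.5],[0.411,-0.886,0.04,0,0,0,0.5],[0.411,-0.886,0.04,0,0,0,0.5],[0,0,0,0,0,0,0.5],[0,0,0,0,0,0,0.5]]]'
python3 - <<'E'
from h import *
im,d,p=shot('wrist','w2'); print(telemetry.sense()['tool_pos'],telemetry.sense()['tcp_rot'])
im1,d1,p1=load('w1')
W=onz(p1,proj(p1,[[487.5,-78.2,55]]),63)[0]; R=np.array([494.9,-6.3,63]); print('W',W,np.linalg.norm(R-W),np.degrees(np.arctan2(*(R-W)[[1,0]]))-90)
E
```

```text
time: 2.82
tool_pos: [489.1, 261.1, 237.1]
tcp_rot: [180.0, 0.0, 24.9]
ft_force: [0.1, 0.2, -0.3]
finger_gap: 42.5
[489.21091631 260.80623524 237.19310823] [1.79970887e+02 2.33149861e-02 2.48089461e+01]
W [488.97250377 -77.52726217  63.        ] 71.47347820767864 -4.757163708885358
```

View pics/w2.png

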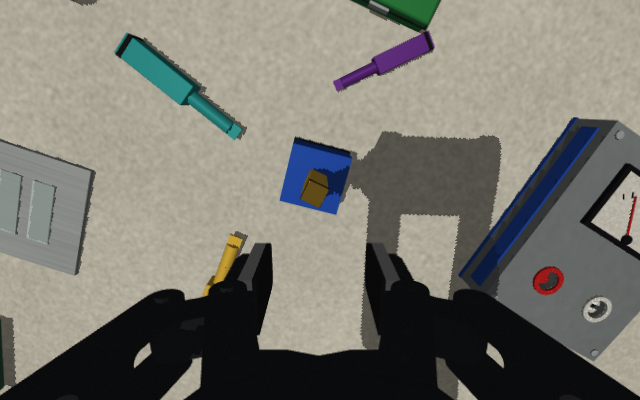

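Wrist view: tool top at about (315,190) inside the blue stand (315,175). Decoys turquoise (180,85), purple (390,62) and large yellow (230,260).

Run:
```python
from h import *
im,d,p=load('w2'); hsv=cv2.cvtColor(im,cv2.COLOR_RGB2HSV)
sl=(slice(120,230),slice(265,370)); ys,xs=np.mgrid[sl]; uv=np.c_[xs.ravel(),ys.ravel()]
o,dr=ray(p,uv); P=o+dr*d[sl].ravel()[:,None]
h=hsv[sl].reshape(-1,3)
blue=(h[:,0]>105)&(h[:,0]<130)&(h[:,1]>120)
yel=(h[:,0]>12)&(h[:,0]<35)&(h[:,1]>100)
print('zs',np.percentile(P[blue,2],[10,50,90]),np.percentile(P[yel,2],[5,50,95]))
for n,m,z in [('stand',(blue|yel)&(P[:,2]>44),50),('top',yel&(P[:,2]>106),110)]:
    Q=onz(p,uv[m],z)[:,:2].astype(np.float32)
    if n=='stand': Q=onz(p,uv[blue&(P[:,2]>44)],50)[:,:2].astype(np.float32)
    print(n,m.sum(),cv2.minAreaRect(Q),P[m].mean(0))
    c,wh,a=cv2.minAreaRect(Q); print(cv2.boxPoints((c,wh,a)).round(1).tolist())
x=cv2.resize(im[130:225,270:365],None,fx=6,fy=6,interpolation=cv2.INTER_CUBIC); cv2.imwrite('pics/t.png',x[:,:,::-1])
```

```text
zs [46.54315846 48.03855281 49.01574048] [ 62.51414488 107.50444237 108.97016308]
stand 3489 ((488.9798278808594, 265.50030517578125), (62.678916931152344, 59.4083251953125), 10.298128128051758) [490.80806655 266.58831187  60.21584816]
[[452.79998779296875, 289.1000061035156], [463.5, 230.6999969482422], [525.0999755859375, 241.89999389648438], [514.5, 300.29998779296875]]
top 461 ((487.9849853515625, 265.597900390625), (18.038270950317383, 18.13886260986328), 88.33602905273438) [487.8690359  265.58297433 109.17999768]
[[478.70001220703125, 256.79998779296875], [496.79998779296875, 256.29998779296875], [497.29998779296875, 274.29998779296875], [479.20001220703125, 274.8999938964844]]
```

View pics/t.png

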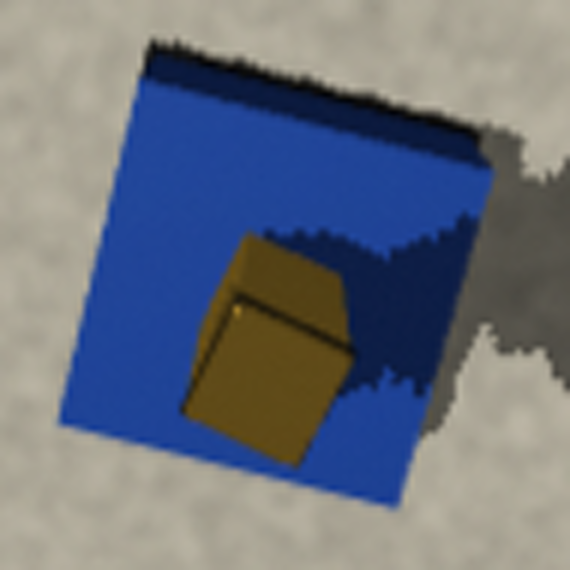

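```bash
python3 -m jog '[[[-0.024,-0.0,0,0,0,0.0246,0.5],[0,0,0,0,0,0.0246,0.5],[0,0,0.5,0,0,0.0246,0.5],[-0.003,-0.095,0.4,0,0,0,0.5],[0,0,0.8,0,0,0,0.5],[0,0,0.7,0,0,0,0.5],[0,0,0.5,0,0,0,0.5],[0,0,0.35,0,0,0,0.5],[0,0,0.174,0,0,0,0.5],[0,0,0,0,0,0,0.5]]]'
python3 -m jog '[[[0,0,0,0,0,0,0.1],[0,0,0,0,0,0,0.1],[0,0,0,0,0,0,0.1],[0,0,0,0,0,0,0.1],[0,0,0,0,0,0,0.1]]]' 50
python3 -c "
from h import *
print(telemetry.sense())"
```

```text
time: 4.12
tool_pos: [487.7, 266.5, 66.0]
tcp_rot: [180.0, 0.0, -1.6]
ft_force: [0.4, 0.5, -0.2]
finger_gap: 42.8
time: 4.75
tool_pos: [488.5, 266.0, 67.2]
tcp_rot: [179.9, -0.1, -1.7]
ft_force: [0.5, -5.3, 2.0]
finger_gap: 17.3
{'time': 4.75, 'joint_pos': array([ 2.33438163e+01,  8.79526892e+00,  1.01629923e+02, -9.04470790e-02,
        6.95161115e+01,  1.15027475e+02]), 'qd': array([ 0.09421196, -0.08138138,  0.01307576, -0.01577976,  0.01037571,
       -0.06939259]), 'joint_efforts': array([ 2.48318978e+00, -5.25120056e+01, -4.53944743e+01,  1.67058941e+00,
       -8.33242871e-01,  7.81295355e-03]), 'tool_pos': array([488.50434412, 266.0033616 ,  67.20540949]), 'tcp_rot': array([ 1.7994802e+02, -8.9022049e-02, -1.6520101e+00]), 'ft_force': array([ 0.48143027, -5.25724347,  2.03621175]), 'wrist_torque': array([-0.94863495,  0.00691817,  0.01962734]), 'finger_gap': 17.27060433919207}
```

```bash
python3 -m jog '[[[0,0,-0.3,0,0,0,0.1],[0,0,-0.5,0,0,0,0.1],[0,0,-0.7,0,0,0,0.1],[0,0,-0.8,0,0,0,0.1],[0,0,0,0,0,0,0.1],[0,0,0,0,0,0,0.1]]]'
python3 -c "
from h import *
s=telemetry.sense();im,d,p=shot('wrist','w3')
cv2.imwrite('pics/w3c.png',cv2.resize(im[100:360,200:440],None,fx=2,fy=2)[:,:,::-1]);print(s['tool_pos'],s['ft_force'])"
```

```text
time: 5.5
tool_pos: [487.7, 266.9, 181.6]
tcp_rot: [-180.0, -0.0, -1.6]
ft_force: [-1.4, 0.8, -1.2]
finger_gap: 17.6
[487.73697232 266.93864932 181.64199516] [-1.35254393  0.803167   -1.15889452]
```

View pics/w3c.png

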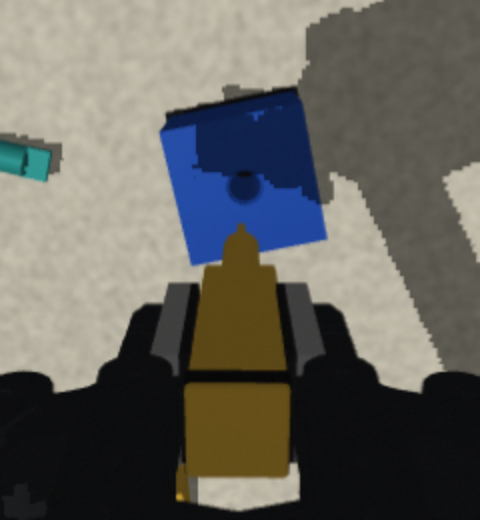

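The blade shows edge-on, so blade width runs along gripper x, as planned. Moving above the white well.

```bash
python3 -m jog '[[[0.031,0.985,0,0,0,0,0.1],[0.031,0.985,0,0,0,0,0.1],[0.031,0.985,0,0,0,0,0.1],[0.031,0.985,0,0,0,0,0.1],[0.031,0.985,0,0,0,0,0.1],[0.031,0.985,0,0,0,0,0.1],[0.031,0.985,0,0,0,0,0.1],[0,0,0,0,0,-0.02703,0.1],[0,0,0,0,0,-0.02703,0.1],[0,0,0,0,0,-0.02703,0.1],[0,0,0,0,0,-0.02703,0.1],[0,0,0,0,0,-0.02703,0.1]]]'
python3 -m jog '[[[0,0,0,0,0,-0.02703,0.1],[0,0,0,0,0,-0.02703,0.1],[0,0,0,0,0,-0.02703,0.1],[0,0,0,0,0,-0.02703,0.1],[0,0,0,0,0,-0.02703,0.1],[0,0,0.4,0,0,0,0.1],[0,0,0.2,0,0,0,0.1],[0,0,0,0,0,0,0.1],[0,0,0,0,0,0,0.1]]]'
python3 - <<'E'
from h import *
s=telemetry.sense();im,d,p=shot('wrist','w4')
cv2.imwrite('pics/w4c.png',cv2.resize(im[130:290,240:400],None,fx=3.7,fy=3.7,interpolation=cv2.INTER_CUBIC)[:,:,::-1]);print(s['tool_pos'],s['tcp_rot'],s['ft_force'])
im,d,q=load('w3'); print('tip pred px w3',proj(q,[487.7,266.5,181.6-62.5]),'hole at 50',onz(q,[[322,193.5]],50))
t=s['tool_pos']; print('tip pred w4',proj(p,[t[0],t[1],t[2]-62.5]))
print('W px', proj(p,[[489,-77.8,63],[489,-77.8,54]]))
E
```

```text
time: 7.05
tool_pos: [487.6, -77.9, 179.5]
tcp_rot: [-179.8, 0.1, 47.3]
ft_force: [-0.6, 0.4, -1.0]
finger_gap: 17.2
time: 8.18
tool_pos: [488.7, -78.3, 151.4]
tcp_rot: [180.0, -0.0, 95.6]
ft_force: [0.1, 0.7, -0.4]
finger_gap: 17.6
[488.70502845 -78.26831218 151.35997718] [ 1.79996266e+02 -1.32437934e-03  9.56427401e+01] [ 0.14063226  0.72027301 -0.40203417]
tip pred px w3 [[320.99753115 218.40600683]] hole at 50 [[486.87013927 265.19677467  50.        ]]
tip pred w4 [[318.59517392 220.44873064]]
W px [[319.05372018 208.2792209 ]
 [319.03150494 204.81407844]]
```

View pics/w4c.png

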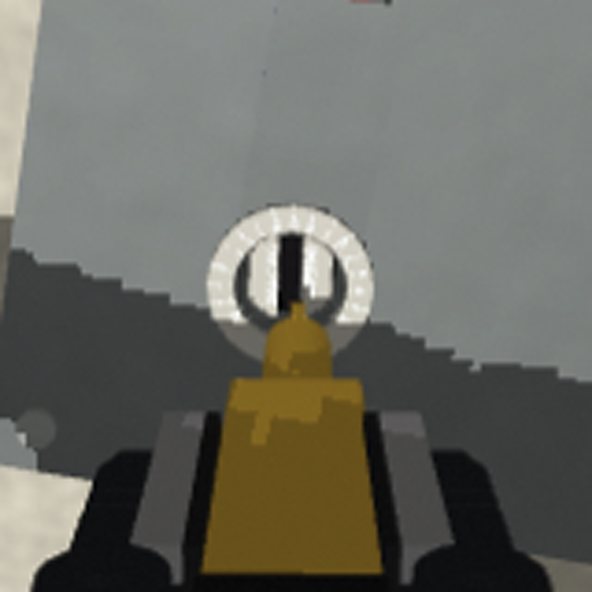

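The slot lines up with the blade. The tip appears about 1 mm to the right of the slot centre, so I'll correct, lower and recheck.

```bash
python3 -m jog '[[[0,-0.02,0.2,0,0,0,0.1],[0,0,0.22,0,0,0,0.1],[0,0,0,0,0,0,0.1],[0,0,0,0,0,0,0.1]]]'
python3 - <<'E'
from h import *
s=telemetry.sense();im,d,p=shot('wrist','w5')
cv2.imwrite('pics/w5c.png',cv2.resize(im[170:250,280:360],None,fx=7,fy=7,interpolation=cv2.INTER_CUBIC)[:,:,::-1]);print(s['tool_pos'],s['tcp_rot'],s['ft_force'])
im,d,q=load('w1')
ys,xs=np.mgrid[160:196,300:336]; o,dr=ray(q,np.c_[xs.ravel(),ys.ravel()]); P=o+dr*d[160:196,300:336].ravel()[:,None]
rr=np.hypot(P[:,0]-489,P[:,1]+77.8)
sx=P[:,0]-489; sy=P[:,1]+77.8; t=np.radians(95.7); off=abs(-sx*np.sin(t)+sy*np.cos(t))
for n,m in [('ring',(rr>12.5)&(rr<15)),('disc',(rr<7.5)&(off>4)),('slot',(rr<6)&(off<1.5)),('box',(rr>19)&(rr<22))]: print(n,m.sum(),np.percentile(P[m,2],[10,50,90]))
E
```

```text
time: 8.72
tool_pos: [487.5, -78.3, 130.0]
tcp_rot: [-180.0, -0.0, 95.7]
ft_force: [0.6, 0.9, -0.0]
finger_gap: 17.6
[487.51816541 -78.33467632 129.95894071] [-1.79981172e+02 -8.38674062e-03  9.56509205e+01] [ 0.60256357  0.93636725 -0.030246  ]
ring 204 [60.10244683 61.14842704 61.907884  ]
disc 58 [51.96125709 52.8216516  54.00384654]
slot 27 [47.32271993 48.2214228  49.00370707]
box 160 [57.34032732 58.16162637 58.95257254]
```

View pics/w5c.png

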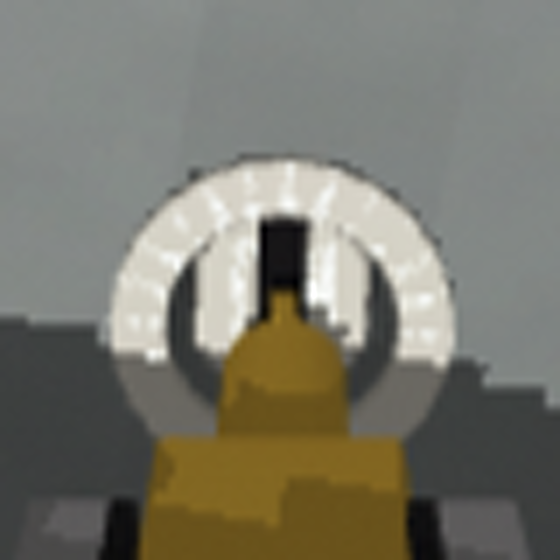

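The blade (284) is centred on the slot (283) and aligned. Going down gently.

```bash
python3 -m jog '[[[0,0,0.12,0,0,0,0.1],[0,0,0.1,0,0,0,0.1],[0,0,0,0,0,0,0.1]]]'
python3 -m jog '[[[0,0,0.03,0,0,0,0.1],[0,0,0,0,0,0,0.1]]]'
python3 -m jog '[[[0,0,0.02,0,0,0,0.1],[0,0,0,0,0,0,0.1]]]'
```

```text
time: 9.15
tool_pos: [487.1, -78.2, 118.4]
tcp_rot: [-179.9, -0.0, 95.7]
ft_force: [-0.4, 0.3, 0.3]
finger_gap: 17.1
time: 9.4
tool_pos: [487.6, -78.4, 117.6]
tcp_rot: [180.0, 0.0, 95.7]
ft_force: [1.0, 0.0, -0.3]
finger_gap: 17.1
time: 9.65
tool_pos: [487.6, -78.3, 116.6]
tcp_rot: [-180.0, -0.0, 95.7]
ft_force: [-0.1, 0.0, -0.4]
finger_gap: 17.5
```

```bash
python3 -m jog '[[[0,0,0.02,0,0,0,0.1],[0,0,0,0,0,0,0.1]]]'
python3 -m jog '[[[0,0,0.02,0,0,0,0.1],[0,0,0,0,0,0,0.1]]]'
```

```text
time: 9.9
tool_pos: [487.5, -78.3, 115.5]
tcp_rot: [-180.0, -0.0, 95.7]
ft_force: [-0.5, 0.1, -0.9]
finger_gap: 17.6
time: 10.15
tool_pos: [487.5, -78.4, 114.5]
tcp_rot: [-180.0, -0.0, 95.6]
ft_force: [0.5, 0.8, -0.2]
finger_gap: 17.4
```

```bash
python3 -m jog '[[[0,0,0.02,0,0,0,0.1],[0,0,0,0,0,0,0.1]]]'
python3 -m jog '[[[0,0,0.016,0,0,0,0.1],[0,0,0,0,0,0,0.1]]]'
python3 -c "
from h import *
for i in range(1):
    s=telemetry.sense();print(s['ft_force'],s['wrist_torque'])"
```

```text
time: 10.4
tool_pos: [487.5, -78.3, 113.5]
tcp_rot: [-180.0, -0.0, 95.7]
ft_force: [-0.1, 0.1, -1.6]
finger_gap: 17.8
time: 10.65
tool_pos: [487.7, -78.4, 112.8]
tcp_rot: [180.0, 0.0, 95.7]
ft_force: [0.1, 0.7, 0.7]
finger_gap: 17.6
[0.13111387 0.72193487 0.67399206] [0.04275585 0.00648241 0.01861682]
```

No resistance at 4 mm below the measured disc top, so the blade should be in the slot. Turning clockwise 40° and reading the needle.

```bash
python3 -m jog '[[[0,0,0,0,0,0.0222,0.1],[0,0,0,0,0,0.0222,0.1],[0,0,0,0,0,0.0222,0.1],[0,0,0,0,0,0.0222,0.1],[0,0,0,0,0,0.0222,0.1],[0,0,0,0,0,0,0.1],[0,0,0,0,0,0,0.1]]]'
cat > needle.py <<'E'
from h import *
import sys
yaw=np.radians(-4.8); c=np.array([(489+494.9)/2,(-77.7-6.3)/2]); ex=np.array([np.cos(yaw),np.sin(yaw)]); ey=np.array([-ex[1],ex[0]]); o=c+55*ex
for n in sys.argv[1:]:
    im,d,p=shot(n,'n_'+n); hsv=cv2.cvtColor(im,cv2.COLOR_RGB2HSV)
    m=((hsv[...,0]<8)|(hsv[...,0]>170))&(hsv[...,1]>90)&(hsv[...,2]>50)
    ys,xs=np.where(m); P=onz(p,np.c_[xs,ys],69)[:,:2]-o; q=np.c_[P@ex,P@ey]
    k=(abs(q[:,0]-48)<32)&(abs(q[:,1])<46); q=q[k]
    if len(q)<8: print(n,'few',len(q)); continue
    vx,vy,_,_=cv2.fitLine(q.astype(np.float32),cv2.DIST_HUBER,0,.01,.01).ravel(); 
    g=cv2.inRange(hsv,(45,90,50),(85,255,255))>0; ys,xs=np.where(g); G=onz(p,np.c_[xs,ys],69)[:,:2]-o; G=np.c_[G@ex,G@ey]; G=G[(abs(G[:,0]-48)<35)&(abs(G[:,1])<30)]
    print(n,len(q),'needle',round(-np.arctan(vy/vx),3),'green c',G.mean(0).round(1) if len(G) else None,'tip',q[q[:,0].argmax()].round(1),'base',q[q[:,0].argmin()].round(1))
s=telemetry.sense();print(s['ft_force'],s['wrist_torque'],s['tool_pos'],s['tcp_rot'])
E
python3 needle.py scene side wrist
```

```text
time: 11.52
tool_pos: [487.8, -78.3, 112.9]
tcp_rot: [180.0, -0.0, 55.9]
ft_force: [1.3, 0.6, -1.4]
finger_gap: 17.5
scene few 0
side 12 needle -0.294 green c [65.5  1.6] tip [62.6 12.1] base [28.  2.]
wrist 310 needle -0.291 green c [66.4  0.6] tip [64.1 13.6] base [25.4  2.5]
[ 1.69541492  0.14726169 -0.88083184] [ 0.0576613  -0.32748389  0.01577031] [487.73690035 -78.36996745 112.87189396] [ 1.79984597e+02 -9.60339196e-03  5.57801358e+01]
```

Needle now at -0.29 (side and wrist agree). Turning 22° more.

```bash
python3 -m jog '[[[0,0,0,0,0,0.0153,0.1],[0,0,0,0,0,0.0153,0.1],[0,0,0,0,0,0.0153,0.1],[0,0,0,0,0,0.0153,0.1],[0,0,0,0,0,0,0.1],[0,0,0,0,0,0,0.1],[0,0,0,0,0,0,0.1],[0,0,0,0,0,0,0.1]]]'
python3 needle.py side wrist; cp pics/n_wrist.png pics/n2.png
```

```text
time: 12.68
tool_pos: [487.7, -78.3, 112.9]
tcp_rot: [180.0, -0.0, 33.7]
ft_force: [2.9, 1.0, 0.1]
finger_gap: 17.7
side 11 needle -0.04 green c [66.6  1.7] tip [58.5  2.6] base [26.3  0.4]
wrist 325 needle -0.038 green c [66.1 -0.8] tip [66.   2.6] base [26.  -0.1]
[ 1.86934458  0.86978763 -1.06430337] [ 1.61128561e-01 -6.48328477e-01  9.09734285e-05] [487.71418592 -78.36767926 112.85810561] [ 1.79992212e+02 -1.18653877e-02  3.36827466e+01]
```

View pics/n2.png

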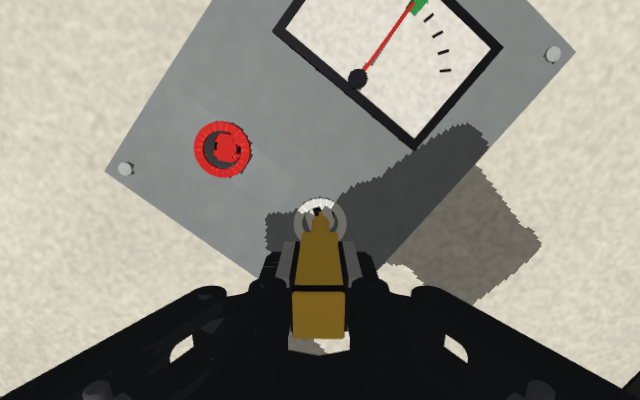

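Needle tip at (411,8) meets the green mark's near edge, reading -0.04. I'll add 3°, dwell, back off within the slot's play, and lift.

```bash
python3 -m jog '[[[0,0,0,0,0,0.0083,0.1],[0,0,0,0,0,0,0.1],[0,0,0,0,0,0,0.1],[0,0,0,0,0,0,0.1],[0,0,0,0,0,-0.01,0.1],[0,0,0,0,0,-0.006,0.1],[0,0,0,0,0,0,0.1]]]'
python3 needle.py side wrist
python3 -m jog '[[[0,0,-0.1,0,0,0,0.1],[0,0,-0.2,0,0,0,0.1],[0,0,-0.3,0,0,0,0.1],[0,0,-0.4,0,0,0,0.1],[0,0,-0.5,0,0,0,0.1],[0,0,0,0,0,0,0.1],[0,0,0,0,0,0,0.1]]]'
python3 needle.py side wrist
```

```text
time: 13.65
tool_pos: [487.3, -78.5, 112.7]
tcp_rot: [-180.0, 0.0, 36.4]
ft_force: [0.7, -0.4, 0.3]
finger_gap: 17.6
side 10 needle -0.021 green c [66.6  1.7] tip [56.7  1. ] base [26.3  0.4]
wrist 321 needle -0.005 green c [66.9  0.2] tip [66.2  0.3] base [26.1  0.1]
[ 0.63439227 -1.08095444 -0.0525323 ] [-0.14737794 -0.04950864 -0.00220714] [487.24442769 -78.48975412 112.62195725] [-1.79980561e+02  4.30300438e-02  3.63895962e+01]
time: 14.62
tool_pos: [487.4, -78.3, 187.6]
tcp_rot: [-180.0, 0.0, 36.4]
ft_force: [0.2, -0.4, -0.4]
finger_gap: 17.2
side 10 needle -0.02 green c [66.6  1.7] tip [56.7  1. ] base [26.3  0.4]
wrist 160 needle -0.004 green c [67.6  0.4] tip [65.8  0.1] base [26.   0.1]
[ 0.20243697  0.72223619 -0.57110033] [-0.01945512  0.0228316   0.04222784] [486.89768528 -78.16576276 186.67385919] [-1.79916907e+02  6.70458608e-02  3.64302781e+01]
```

```bash
python3 -m jog '[[[0,0,0,0,0,0.0264,0.1],[0,0,0,0,0,0.0264,0.1],[0,0,0,0,0,0.0264,0.1],[0,0,0,0,0,0.0264,0.1],[-0.0257,-0.982,0,0,0,0,0.1],[-0.0257,-0.982,0,0,0,0,0.1],[-0.0257,-0.982,0,0,0,0,0.1],[-0.0257,-0.982,0,0,0,0,0.1],[-0.0257,-0.982,0,0,0,0,0.1],[-0.0257,-0.982,0,0,0,0,0.1],[-0.0257,-0.982,0,0,0,0,0.1],[0,0,0,0,0,0,0.1]]]'
python3 -m jog '[[[0,0,0.5,0,0,0,0.1],[0,0,0.5,0,0,0,0.1],[0,0,0,0,0,0,0.1],[0,0,0,0,0,0,0.1]]]'
python3 - <<'E'
from h import *
s=telemetry.sense();im,d,p=shot('wrist','w6')
cv2.imwrite('pics/w6c.png',cv2.resize(im[150:270,260:380],None,fx=4.5,fy=4.5,interpolation=cv2.INTER_CUBIC)[:,:,::-1]);t=s['tool_pos'];print(t,s['tcp_rot'],s['ft_force'])
print('hole px exp',proj(p,[487.8,265.5,50]),'tip exp',proj(p,[t[0],t[1],t[2]-62.5]))
E
```

```text
time: 16.23
tool_pos: [486.8, 268.3, 186.4]
tcp_rot: [180.0, 0.1, -1.4]
ft_force: [1.1, -1.5, -0.1]
finger_gap: 17.6
time: 16.73
tool_pos: [488.3, 265.0, 138.3]
tcp_rot: [180.0, -0.0, -1.6]
ft_force: [0.3, 0.3, -1.0]
finger_gap: 17.5
[488.34807532 264.98922959 138.29786609] [ 1.79991654e+02 -2.47120762e-03 -1.62068251e+00] [ 0.27125497  0.26555287 -0.97663088]
hole px exp [[319.33484536 207.77276108]] tip exp [[320.23751732 218.36227898]]
```

View pics/w6c.png

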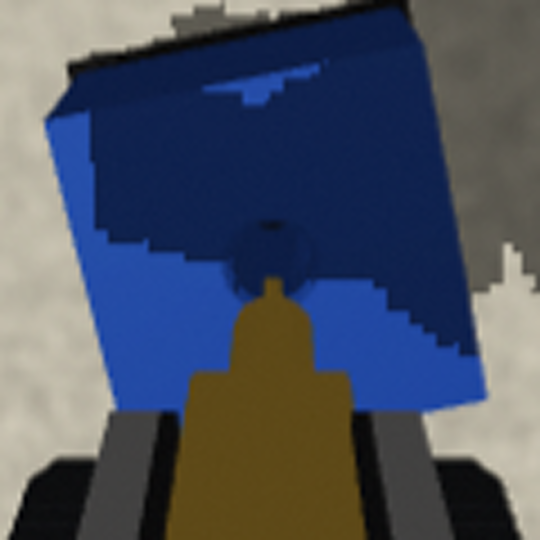

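Blade tip (273,280) and hole centre (270,263) in the crop agree to about 0.3 mm laterally. Lowering in.

```bash
python3 -m jog '[[[0,-0.006,0.25,0,0,0,0.1],[0,0,0.2,0,0,0,0.1],[0,0,0.1,0,0,0,0.1],[0,0,0,0,0,0,0.1]]]'
python3 -m jog '[[[0,0,0.25,0,0,0,0.1],[0,0,0.2,0,0,0,0.1],[0,0,0.16,0,0,0,0.1],[0,0,0.1,0,0,0,0.1],[0,0,0,0,0,0,0.1]]]'
```

```text
time: 17.27
tool_pos: [487.7, 265.6, 109.5]
tcp_rot: [180.0, 0.1, -1.6]
ft_force: [-0.6, 0.5, -0.0]
finger_gap: 17.4
time: 17.9
tool_pos: [487.8, 265.5, 74.1]
tcp_rot: [180.0, 0.0, -1.6]
ft_force: [0.3, -1.6, -1.1]
finger_gap: 17.5
```

```bash
python3 -m jog '[[[0,0,0.08,0,0,0,0.1],[0,0,0.04,0,0,0,0.1],[0,0,0,0,0,0,0.1]]]'
python3 -m jog '[[[0,0,0.02,0,0,0,0.1],[0,0,0,0,0,0,0.1]]]'
```

```text
time: 18.27
tool_pos: [488.2, 265.6, 68.7]
tcp_rot: [180.0, -0.0, -1.6]
ft_force: [1.5, -3.5, -1.5]
finger_gap: 17.2
time: 18.52
tool_pos: [488.3, 265.6, 68.0]
tcp_rot: [180.0, -0.0, -1.6]
ft_force: [0.9, -5.7, 2.7]
finger_gap: 17.5
```

```bash
python3 -m jog '[[[0,0.012,0.014,0,0,0,0.1],[0,0,0,0,0,0,0.1]]]'
python3 -m jog '[[[0,0,0,0,0,0,0.3],[0,0,0,0,0,0,0.5],[0,0,0,0,0,0,0.5],[0,0,0,0,0,0,0.5],[0,0,-0.3,0,0,0,0.5],[0,0,-0.6,0,0,0,0.5],[0,0,-0.9,0,0,0,0.5],[0,0,-0.9,0,0,0,0.5],[0,0,-0.7,0,0,0,0.5],[0,0,0,0,0,0,0.5],[0,0,0,0,0,0,0.5]]]'
python3 - <<'E'
from h import *
im,d,p=shot('wrist','w7'); hsv=cv2.cvtColor(im,cv2.COLOR_RGB2HSV)
ys,xs=np.mgrid[100:320,270:370]; uv=np.c_[xs.ravel(),ys.ravel()]; o,dr=ray(p,uv); P=o+dr*d[100:320,270:370].ravel()[:,None]; h=hsv[100:320,270:370].reshape(-1,3)
yel=(h[:,0]>12)&(h[:,0]<35)&(h[:,1]>100)&(np.hypot(P[:,0]-488,P[:,1]-265.5)<25); m=yel&(P[:,2]>104)
print('top',cv2.minAreaRect(onz(p,uv[m],110)[:,:2].astype(np.float32)),np.percentile(P[m,2],[10,50,90]))
E
python3 needle.py side
python3 -c "
import cv2;im=cv2.imread('pics/n_side.png')[160:360,130:380];cv2.imwrite('pics/f.png',cv2.resize(im,None,fx=3,fy=3,interpolation=cv2.INTER_CUBIC))"
```

```text
time: 18.77
tool_pos: [488.1, 265.5, 67.1]
tcp_rot: [-180.0, -0.0, -1.6]
ft_force: [0.3, -2.4, 1.1]
finger_gap: 17.3
time: 20.15
tool_pos: [488.0, 265.1, 237.4]
tcp_rot: [-180.0, -0.0, -1.6]
ft_force: [-0.8, 0.0, 0.2]
finger_gap: 42.6
top ((456.6629333496094, 280.7943420410156), (22.28738784790039, 92.04756164550781), 64.43934631347656) [107.00931843 108.12977714 109.01886829]
side 8 needle -0.019 green c [66.6  1.7] tip [56.7  1. ] base [26.3  0.4]
[-0.64496677  0.79316866 -0.82580719] [0.02414771 0.09460669 0.02987462] [487.41273636 264.86360349 235.92118476] [ 1.79949917e+02  1.09431548e-01 -1.58338382e+00]
```

Run:
```python
from h import *
for f in ['w2','w7']:
    im,d,p=load(f); hsv=cv2.cvtColor(im,cv2.COLOR_RGB2HSV)
    ys,xs=np.mgrid[0:400,0:640]; uv=np.c_[xs.ravel(),ys.ravel()]; o,dr=ray(p,uv); P=o+dr*d.ravel()[:,None]; h=hsv.reshape(-1,3)
    m=(h[:,0]>12)&(h[:,0]<35)&(h[:,1]>100)&(np.hypot(P[:,0]-488,P[:,1]-265.5)<25)&(P[:,2]>104)
    N,l,st,c=cv2.connectedComponentsWithStats(m.reshape(400,640).astype(np.uint8)); k=(l==1+st[1:,4].argmax()).ravel()
    print(f,k.sum(),cv2.minAreaRect(onz(p,uv[k],110)[:,:2].astype(np.float32)),np.percentile(P[k,2],[10,50,90]))
```

```text
w2 480 ((488.23626708984375, 265.6515197753906), (18.08799171447754, 18.511337280273438), 87.76203155517578) [106.91968336 107.9909388  108.85514268]
w7 467 ((488.1897277832031, 266.18145751953125), (17.394983291625977, 17.81087303161621), 88.38976287841797) [107.00517642 108.12604893 108.985545  ]
```

```bash
python3 -c "
from bench import job
print(job.hand_in())"
```

```text
the job is handed in; nothing more can be done
None
```

I took the smaller yellow tool from its blue stand, set its blade in the white collar's slot and turned the trimmer clockwise. I turned in stages, about 65° in all including the slot's play. That moved the needle from about -0.55 rad to the green band. I then put the tool back in its stand, released it, backed the arm off and handed the job in at about 20 s.

Last checks:
- **Needle:** the wrist camera read -0.004 rad after the blade was lifted clear. The side camera read -0.019 at the end. They differ slightly, but both are well inside ±0.07.
- **Tool in stand:** its top is at the same height as at the start (108.1 against 108.0 mm) and within about 0.5 mm of its starting position.
- **Forces:** in the readings taken, the wrist force was at most about 3 N in the well and 6 N at the stand. I didn't touch the red collar or the other things.
- **Not done:** the last picture I meant to look at was refused because the picture limit was reached. The final check of the tool in its stand therefore rests on measured numbers only.

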